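Set out the peg fitting kit

ROBOT

A 6-joint arm with a two-finger parallel gripper is mounted at the origin on the work surface. World frame = base frame: x ahead of the robot, y to its left, z up, the work surface at z = 0. Lengths are in m, angles in rad, forces in N, time in s.
With the tool pointing down it reaches from about 0.3 to 0.775 m from the base axis. Payload 14.6 kg.
Tool frame: the origin (TCP) lies on the centre line of the jaws, within the pads' length; the fingertips stand 14 mm ahead of it and the grasp point (between the pads) lies 5 mm behind it; x points along the fingers, y is the direction in which the jaws open and shut, and the axes are right-handed (so a half turn about x gives the same grasp; the last joint's range is limited). The gripper opens to 94 mm and grips with 3 to 60 N. Pads are 16 mm wide; open, the fingers measure 119 mm over their backs; the gripper's body (75 mm by 177 mm) begins 78 mm behind the grasp point.
Start: joints at [1.108, 0.3, 1.521, -0, 1.321, -0.067], TCP at [0.212, 0.507, 0.219] pointing down, gripper open.
Joint ranges: [-3.03, 3.03], [-0.79, 2.21], [0.23, 2.52], [-1.04, 4.18], [0, 3.07], [-2.55, 2.55]. Speed limits (rad/s): [2.22, 2.22, 2.57, 3.14, 3.14, 3.14].

INTERFACE

Orientations are given as [roll, pitch, yaw] about the fixed x, y, z axes, in that order (R = Rz(yaw) Ry(pitch) Rx(roll)).
In Python, from station import * gives the robot as it stands. The module is installed in compiled form; this text tells all that it offers.
- The arm moves only by the shell command python3 -m handwheel 'ROWS' [FORCE]. ROWS is JSON, a list of rows, each a list of 3 entries, a list of its own where there are three numbers: the shift along the tool's x, y, z in mm, then the turn about the tool's x in rad, then the gripper command: -1 is fully open, 1 is shut, values between are in proportion. In form: [[[dx, dy, dz], spin, gripper], ...]. A call has exactly 5 rows; each row is the pose to reach, as a shift and turn from the pose measured when the call began, along the tool's axes at that moment; what a row does not reach only later rows make up. A row lasts 1/10 s, in which the tool goes at most 50 mm and 8.59 degrees, less where a joint would pass 70% of its speed; a pose out of reach is approached as far as the arm can. A call with a gripper value outside its range is refused whole. The fingers move at their own pace and stop on an object; FORCE is the grip in N (left out, the last holds). Time passes only in rows, so rows that repeat a pose let the fingers close, or fill a call up. It gives the time, the measured TCP pose, the force and the opening at its end, in the units of the state.
- get_obs(): the state, without advancing time (a new reading comes with each control period).
- camera(name): name is "scene" or "top" or "wrist"; returns (picture, depth): 420x560x3 uint8, blue, green, red; 420x560 float32, m along the optical axis (not along the pixel's ray), 0 where there is no reading.
- camera_info(name): a dict with "fx", "fy", "cx", "cy" (pixels), "extrinsics" (4x4, takes a point from camera to world coordinates). Camera axes: x right, y down, z forward; pixel columns grow to the right and rows downward; lengths in m; the calibration is good to about 2 mm. A picture is of the moment at which its call begins: read the wrist's pose just before it. camera_info takes no time and is no camera call; for the wrist camera it gives the pose at the moment of the call.
- hand_in(): hands the job in, once; it reports no verdict.
The state is a dict: "time_s": time; "qpos": joint angles; "joint_vel": joint speeds; "tau": joint torques, N m; "ee_pos": TCP position; "eef_rot": TCP orientation; "force": force on the tool from outside, world axes, zero at the start; "moment": the same for the moment, N m; "grip_width": finger opening in m.
Only numpy, scipy, OpenCV 4.12 (cv2) and the standard library are available. Lean on these libraries where they do the work, as an engineer would, in place of code of your own. Each camera call takes 0.05 s, during which the arm holds its last target. There are 200 camera calls.

TASK

Set out the peg fitting kit in this order: the machine head in the middle of the cork mat; the peg winder left of it (as the robot sees it), halfway to the mat's left edge and parallel to its short sides; the mallet, standing on its head, right of it, halfway to the right edge; and last the stick of amber tuner buttons, buttons up, on top of the shut cedar box, centred on the lid and along its length. The three on the mat stand in one row along its long middle line. Leave the string spool, oil bottle and wax tin where they are.

Things in the scene. Friction and masses are not known exactly. Their poses are not given: they have to be found in the camera images.
- machine_head_center (a point): Chrome-plated machine head, one loose piece lying on its flat underside: housing block 26 mm (its x) x 20 mm (its y) x 16 mm high, with an upright string post 8 mm thick on top (34 mm high over all), a short side shaft with a button 18 x 9 x 16 mm out to +27 mm on its +y side and a flat screw tab 3 mm high out to -23 mm on its -y side. The point is the centre of the housing, 8 mm above the underside; z up. Take it by the housing across its x (26 mm). 60 g.
- peg_winder_center (a point): Nickel peg winder lying flat, long direction = its x: straight square shaft 10 mm wide (y) and 10 mm high (3 to 13 mm above the surface) from x -25 to +25 mm, socket block 24 mm wide and 16 mm high from x +25 to +50 mm, crank arm at x -32 to -25 mm reaching y +21 mm, round handle 16 mm thick from x -32 to -58 mm at y +16 mm. The point is the middle of the shaft, 8 mm above the underside; z up. Take it by the shaft across its y. Either end may point either way. 70 g.
- mallet_grip (a point): Round lignum vitae mallet (dark olive-brown wood) standing on its head with the handle straight up: cylindrical head 54 mm diameter up to 53 mm, then a handle 22 mm diameter from 70 to 108 mm, 115 mm high over all. The point is on the axis in the middle of the handle, 90 mm above the underside; z up. 170 g.
- button_stick_center (a point): Light wooden stick 96 mm (its x) x 24 mm (its y) x 12 mm high, carrying a row of six amber plastic tuner buttons (each 10 x 16 mm) on top, 26 mm high over all. The point is the centre, 13 mm above the underside; z up. Take it by the stick across its y (24 mm). Either end may point either way. 50 g.
- mat: Cork mat fixed on the tiles, 120 mm (its x, short) x 360 mm (its y, long) x 3 mm thick. Origin: centre of its underside, on the tiles; +x away from the robot, +y to the left seen from the robot, turned up to about 9 degrees. It may lie left or right.
- lid_top (a point): Cedar box, shut and hooked with a brass latch on its front, fixed: lid 106 mm (x) x 166 mm (y, its length), top 60 mm above the tiles. The point is the centre of the lid's flat top; z up.
- string_spool: White spool of nylon string standing on end, 30 mm diameter, 22 mm high; origin: centre of its underside. Not to be moved.
- oil_bottle: Small amber glass oil bottle with a pale cap, 28 mm diameter, 55 mm high; origin: centre of its underside. Not to be moved.
- wax_tin: Flat round metal wax tin, 33 mm diameter, 15 mm high; origin: centre of its underside. Not to be moved.
Things that resemble listed ones, but are neither listed nor needed, are in the scene too. Of the things that look like the part that bears mallet_grip, take the one that is farthest to the robot's right at the start. Of the things that look like the part that bears peg_winder_center, the larger one is meant.

How it is judged:
On the way, in this order (a step that is already met when the one before it is completed fails the run):
1. the machine head rests released in the middle of the mat (x of machine_head_center in the frame of mat between -0.012 and 0.012 m and y of machine_head_center in the frame of mat between -0.012 and 0.012 m and z of machine_head_center in the frame of mat between 0.007 and 0.015 m and angle between machine_head_center's own z axis and vertical below 0.12 rad and linear speed of machine_head below 0.02 m/s and angular speed of machine_head below 0.3 rad/s and contact force between the fingers and machine_head below 0.1 N), for 0.2 s.
2. the peg winder rests released left of it (all of step 1 and x of peg_winder_center in the frame of mat between -0.015 and 0.015 m and y of peg_winder_center in the frame of mat between 0.075 and 0.105 m and z of peg_winder_center in the frame of mat between 0.007 and 0.015 m and angle between peg_winder_center's own z axis and vertical below 0.12 rad and linear speed of peg_winder below 0.02 m/s and angular speed of peg_winder below 0.3 rad/s and contact force between the fingers and peg_winder below 0.1 N and angle between the x axis of peg_winder_center and the x axis of mat, either way round below 0.25 rad), for 0.2 s.
3. the mallet stands released right of it (all of step 2 and x of mallet_grip in the frame of mat between -0.015 and 0.015 m and y of mallet_grip in the frame of mat between -0.105 and -0.075 m and z of mallet_grip in the frame of mat between 0.089 and 0.097 m and angle between mallet_grip's own z axis and vertical below 0.12 rad and linear speed of mallet below 0.02 m/s and angular speed of mallet below 0.3 rad/s and contact force between the fingers and mallet below 0.1 N), for 0.2 s.
4. the button stick rests released on the lid (all of step 3 and x of button_stick_center in the frame of lid_top between -0.015 and 0.015 m and y of button_stick_center in the frame of lid_top between -0.015 and 0.015 m and z of button_stick_center in the frame of lid_top between 0.009 and 0.017 m and angle between button_stick_center's own z axis and vertical below 0.12 rad and linear speed of button_stick below 0.02 m/s and angular speed of button_stick below 0.3 rad/s and contact force between the fingers and button_stick below 0.1 N and angle between the x axis of button_stick_center and the y axis of lid_top, either way round below 0.25 rad), for 0.2 s.
At the end, for the whole second after the job is handed in: All released, at rest, upright (0.12 rad), on their surface (4 mm): machine head within 12 mm of the mat's middle; winder and mallet within 15 mm of the points 90 mm left and right of it; button stick within 15 mm of the lid's centre (each way); winder and stick aligned within 0.25 rad (all of step 4); the robot touches nothing.
It fails at once if the string spool, oil bottle or wax tin is displaced by more than 20 mm (distance of any of string_spool, oil_bottle, wax_tin from where it was at the start of the episode above 0.02 m).
It also fails if it takes over 115 s, if anything falls off the work surface, if the arm or the gripper's body presses on something with over 40 N, if the wrist force passes 120 N, or if a joint passes its speed limit or range.

## Working session

There is one attempt and no reset: what is moved stays moved. The work goes in short steps, Python scripts to look and compute and a shell command to move; the robot and the scene stay as the last step left them, time stands still between calls to the robot, and variables do not carry over. Pictures are saved under pics/ and viewed, about 12 in all and at most 16, crops included, and the job is handed in when it is done.

```bash
mkdir -p pics; cat > h.py <<'E'
from station import *
import numpy as np, cv2
from scipy.spatial.transform import Rotation as R
def ray(ci,u,v,z):
    E=np.array(ci["extrinsics"]);d=E[:3,:3]@np.array([(u-ci["cx"])/ci["fx"],(v-ci["cy"])/ci["fy"],1.]);o=E[:3,3]
    return o+d*(z-o[2])/d[2]
def cloud(ci,D):
    E=np.array(ci["extrinsics"]);v,u=np.mgrid[:D.shape[0],:D.shape[1]]
    P=np.stack([(u-ci["cx"])/ci["fx"]*D,(v-ci["cy"])/ci["fy"]*D,D],-1)@E[:3,:3].T+E[:3,3]
    P[D==0]=np.nan
    return P
E
python3 - <<'E'
from h import *
o=get_obs();print({k:np.round(v,3) for k,v in o.items()})
for n in("top","scene"):
    ci=camera_info(n);p,d=camera(n);cv2.imwrite(f"pics/{n}0.png",p);np.savez(f"{n}0.npz",p=p,d=d)
    print(n,ci["fx"],ci["cx"],ci["cy"],np.round(ci["extrinsics"],3).tolist())
E
```

```text
{'time_s': np.float64(0.0), 'qpos': array([ 1.108,  0.3  ,  1.522,  0.   ,  1.321, -0.067]), 'joint_vel': array([ 0.001,  0.   ,  0.001,  0.002, -0.   ,  0.001]), 'tau': array([-4.0000e-03, -5.3180e+01, -3.5274e+01,  7.1000e-02,  2.4000e-02,
       -0.0000e+00]), 'ee_pos': array([0.212, 0.507, 0.219]), 'eef_rot': array([-1.645,  1.57 , -2.041]), 'force': array([-0.38 ,  0.119, -0.478]), 'moment': array([-0.025,  0.027, -0.   ]), 'grip_width': np.float64(0.094)}
top 540.6674211867464 287.58717418861687 218.36590708687007 [[0.018, -0.994, 0.103, 0.303], [-1.0, -0.018, 0.003, 0.059], [-0.001, -0.103, -0.995, 1.577], [0.0, 0.0, 0.0, 1.0]]
scene 526.8440590055183 271.4242811405049 212.9900844973164 [[-0.108, 0.82, -0.563, 1.093], [0.994, 0.086, -0.065, 0.105], [-0.006, -0.566, -0.824, 1.013], [0.0, 0.0, 0.0, 1.0]]
```

View pics/top0.png

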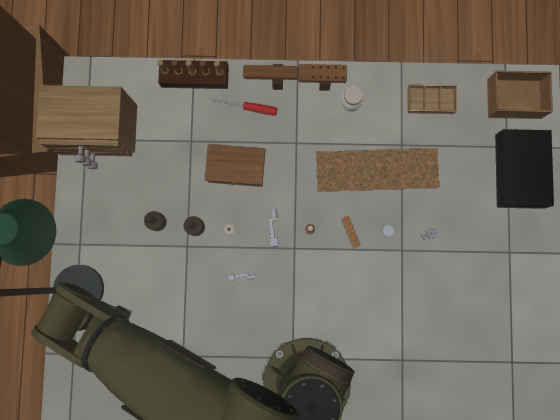

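View pics/scene0.png

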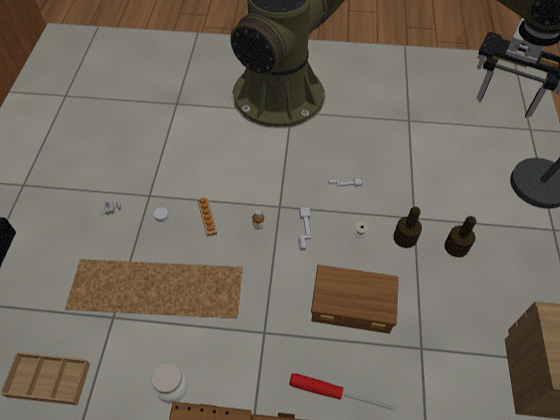

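The top view shows the robot's left as image left. The mat is at (378,170), the box at (235,165), and the right-hand mallet of the pair at (193,226). The large winder is at (273,228), the stick at (351,231) and the machine head at (430,234). Spool, bottle and tin are at (229,229), (310,229) and (388,231), with decoys at (155,220) and (241,277). The scene view agrees.

```bash
cat > m.py <<'E'
from h import *
ci=camera_info("top");f=np.load("top0.npz");p,d=f["p"],f["d"];P=cloud(ci,d)
print("tile z",np.nanmedian(P[255:265,320:420,2]),np.nanstd(P[255:265,320:420,2]))
hsv=cv2.cvtColor(p,cv2.COLOR_BGR2HSV).astype(int)
bg=cv2.medianBlur(p,51).astype(int)
rois={"head":(415,222,445,246,.012,0),"winder":(262,203,285,252,.01,0),"mallet":(180,212,208,240,.05,0),"stick":(338,212,364,252,.02,0),"mat":(310,143,445,197,.003,0),"lid":(200,140,270,190,.06,0),"spool":(220,222,238,238,.02,0),"oil":(302,220,318,238,.05,0),"tin":(380,222,398,240,.015,0)}
tile=np.median(p[255:265,320:420].reshape(-1,3),0)
for n,(a,b,c,e,z,_) in rois.items():
    s=p[b:e,a:c].astype(int);m=(np.abs(s-tile).max(-1)>22)
    if n in("mat","lid"): m=(s[...,2]-s[...,0]>20)
    if n=="lid": m&=np.nan_to_num(P[b:e,a:c,2])>.045
    m=m.astype(np.uint8)
    k,l,st,_=cv2.connectedComponentsWithStats(m); 
    i=1+np.argmax(st[1:,4]); q=(l==i) if n!="head" else m>0
    v,u=np.nonzero(q); W=np.array([ray(ci,x+a,y+b,z) for x,y in zip(u,v)])
    r=cv2.minAreaRect((W[:,:2]*1000).astype(np.float32))
    print(n,"px",u.mean()+a,v.mean()+b,"mean",W[:,:2].mean(0).round(4),"rect",np.round(r[0],1),np.round(r[1],1),round(r[2],1),"zmax",np.nanmax(P[b:e,a:c,2]).round(4),"zmed",np.nanmedian(P[b:e,a:c,2][q]).round(4))
E
python3 m.py
```

```text
tile z 0.00011058421967291565 0.003591215536566708
head px 427.45 234.85 mean [ 0.4244 -0.3435] rect [ 425.5 -344.8] [27.3 39.7] 21.4 zmax 0.0404 zmed 0.0112
winder px 272.914691943128 233.2037914691943 mean [0.4212 0.1048] rect [436.5 104.7] [116.7  63.8] 1.1 zmax 0.0246 zmed 0.0128
mallet px 193.27225130890054 225.69633507853402 mean [0.4353 0.3299] rect [441.2 331.3] [73.9 58.9] 20.5 zmax 0.1197 zmed 0.053
stick px 350.49719101123594 233.87640449438203 mean [ 0.4226 -0.1194] rect [ 425.6 -123.5] [ 72.1 100.9] 85.3 zmax 0.0317 zmed 0.0125
mat px 376.9178389398573 169.3158002038736 mean [ 0.6165 -0.1982] rect [ 616.9 -198.4] [120.8 360.4] 2.9 zmax 0.016 zmed 0.003
lid px 234.54209541627688 164.08559401309634 mean [0.6128 0.2169] rect [610.9 217.2] [166.  111.4] 86.3 zmax 0.0718 zmed 0.0605
spool px 228.28571428571428 229.0 mean [0.4301 0.2337] rect [430.1 234.5] [5.8 5.8] 1.7 zmax 0.0341 zmed 0.0263
oil px 309.59420289855075 228.9855072463768 mean [ 0.432 -0.   ] rect [4.319e+02 2.000e-01] [28.5 25.5] 0.9 zmax 0.0619 zmed 0.0338
tin px 387.5425531914894 230.59574468085106 mean [ 0.4344 -0.2272] rect [ 434.3 -228.4] [28.5 31.9] 11.3 zmax 0.0272 zmed 0.0147
```

```bash
cat >> h.py <<'E'
def plan(x,y,z,jaw=None):
    """shift (mm, tool axes) and spin to TCP x,y,z with jaw axis (tool y) at world yaw jaw (mod pi)"""
    o=get_obs();M=R.from_euler("xyz",o["eef_rot"]).as_matrix()
    s=M.T@(np.array([x,y,z])-o["ee_pos"])*1000
    a=np.arctan2(M[1,1],M[0,1]);sp=0
    if jaw is not None: sp=-((jaw-a+np.pi/2)%np.pi-np.pi/2)  # tool x down: spin sign reversed
    print("shift",s.round(1),"spin",round(sp,3),"alt",round(sp-np.sign(sp)*np.pi,3),"| at",o["ee_pos"].round(4),"jaw",round(a,3),"q6",o["qpos"][5].round(2),"t",o["time_s"].round(1))
E
python3 - <<'E'
from h import *
o=get_obs();M=R.from_euler("xyz",o["eef_rot"]).as_matrix();print(M.round(3))
plan(.42,.25,.26);plan(.42,-.34,.26)
ci=camera_info("wrist");E=np.array(ci["extrinsics"]);print((M.T@(E[:3,3]-o["ee_pos"])).round(3),(M.T@E[:3,:3]).round(3),ci["fx"])
E
```

```text
[[-0.     0.386  0.923]
 [-0.001  0.923 -0.386]
 [-1.    -0.001 -0.   ]]Traceback (most recent call last):
  File "<stdin>", line 3, in <module>
  File "h.py", line 18, in plan
    print("shift",s.round(1),"spin",round(sp,3),"alt",round(sp-np.sign(sp)*np.pi,3),"| at",o["ee_pos"].round(4),"jaw",round(a,3),"q6",o["qpos"][5].round(2),"t",o["time_s"].round(1))
                                                                                                                                                                ^^^^^^^^^^^^^^^^^
AttributeError: 'float' object has no attribute 'round'
```

```bash
sed -i 's/o\["qpos"\]\[5\].round(2)/np.round(o["qpos"],2)/; s/o\["time_s"\].round(1)/np.round(o["time_s"],1)/' h.py
python3 - <<'E'
from h import *
o=get_obs();M=R.from_euler("xyz",o["eef_rot"]).as_matrix()
plan(.40,.25,.26);plan(.40,-.34,.26)
ci=camera_info("wrist");E=np.array(ci["extrinsics"]);print((M.T@(E[:3,3]-o["ee_pos"])).round(3),(M.T@E[:3,:3]).round(3),ci["fx"])
E
```

```text
shift [ -40.9 -164.9  272.7] spin 0 alt 0.0 | at [0.2119 0.5073 0.2189] jaw 1.175 q6 [ 1.11  0.3   1.52  0.    1.32 -0.07] t 0.1
shift [ -40.4 -709.3  500.2] spin 0 alt 0.0 | at [0.2119 0.5073 0.2189] jaw 1.175 q6 [ 1.11  0.3   1.52  0.    1.32 -0.07] t 0.1
[-0.165 -0.    -0.076] [[ 0.001 -0.26   0.966]
 [ 1.    -0.    -0.001]
 [ 0.001  0.966  0.26 ]] 316.87522462487993
```

```bash
python3 -m handwheel '[[[-10,-26,43],0,-1],[[-20,-52,86],0,-1],[[-30,-78,129],0,-1],[[-40,-104,172],0,-1],[[-40,-130,215],0,-1]]'
python3 -m handwheel '[[[0,-35,58],0,-1],[[0,-81,77],0,-1],[[0,-127,96],0,-1],[[0,-173,115],0,-1],[[0,-219,134],0,-1]]'
python3 -m handwheel '[[[0,-46,19],0,-1],[[0,-92,38],0,-1],[[0,-138,57],0,-1],[[0,-184,76],0,-1],[[0,-230,95],0,-1]]'
python3 -m handwheel '[[[0,-46,19],0,-1],[[0,-92,38],0,-1],[[0,-130,54],0,-1],[[0,-130,54],0,-1],[[0,-130,54],0,-1]]'
python3 - <<'E'
from h import *
plan(.42,-.34,.26)
ci=camera_info("wrist");p,d=camera("wrist");cv2.imwrite("pics/w1.png",p);np.savez("w1.npz",p=p,d=d,E=ci["extrinsics"])
E
```

```text
time_s: 0.6
ee_pos: [0.3581, 0.3071, 0.26]
eef_rot: [0.42, 1.57, 0.025]
force: [-0.6, 0.9, -1.2]
grip_width: 0.0939
time_s: 1.1
ee_pos: [0.3969, 0.0671, 0.2599]
eef_rot: [0.33, 1.57, -0.065]
force: [0.6, 0.2, -0.3]
grip_width: 0.094
time_s: 1.6
ee_pos: [0.3954, -0.1831, 0.2599]
eef_rot: [0.341, 1.57, -0.054]
force: [0.9, -0.4, 0.4]
grip_width: 0.0937
time_s: 2.1
ee_pos: [0.3948, -0.324, 0.2592]
eef_rot: [2.106, 1.57, 1.71]
force: [0.2, 0.3, 0.5]
grip_width: 0.0939
shift [-0.8 -5.  29.4] spin 0 alt 0.0 | at [ 0.3948 -0.324   0.2592] jaw 1.174 q6 [-0.76  0.18  1.57  0.    1.39 -1.93] t 2.1
```

View pics/w1.png

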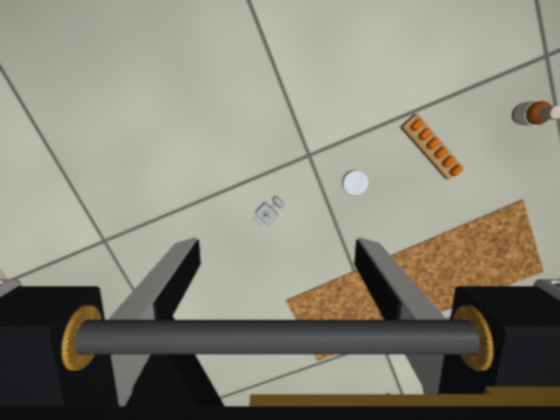

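The wrist view shows the machine head at (266,214), its button at (279,202) and its tab towards (255,221). The tin is at (355,182), the stick at (432,146) and the mat at lower right.

```bash
python3 - <<'E'
from h import *
f=np.load("w1.npz");cv2.imwrite("pics/w1c.png",cv2.resize(f["p"][180:250,225:315],None,fx=8,fy=8,interpolation=cv2.INTER_CUBIC))
E
```

```text
(no output)
```

View pics/w1c.png

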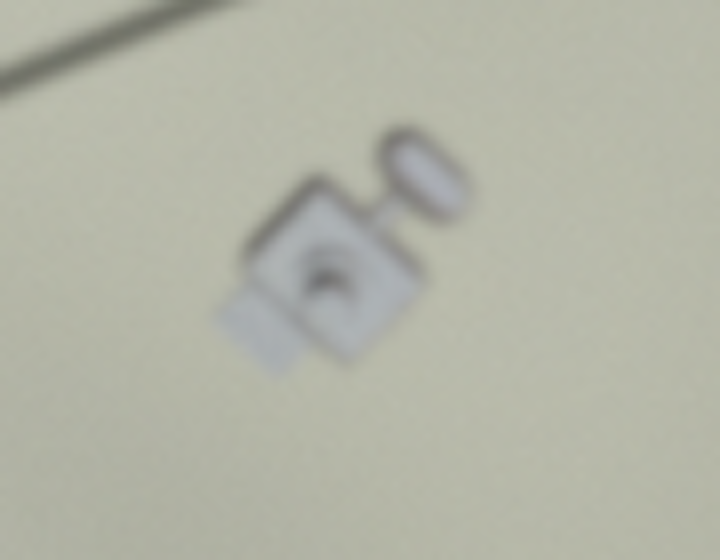

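```bash
python3 - <<'E'
from h import *
f=np.load("w1.npz");ci=dict(camera_info("wrist"));ci["extrinsics"]=f["E"]
C=np.array([[322,185],[425,275],[348,360],[250,268]])/8-.4+[225,180]
W=np.array([ray(ci,u,v,.016) for u,v in C])[:,:2];c=W.mean(0)
print(W.round(4),c.round(4),"sides",[np.linalg.norm(W[i]-W[i-1]).round(4) for i in range(4)])
e=(W[1]-W[0]+W[2]-W[3]);jx=np.arctan2(e[1],e[0]);print("jaw",jx)
plan(c[0],c[1],.12,jx);plan(.617,-.198,.12,jx)
E
```

```text
[[ 0.4122 -0.3494]
 [ 0.4332 -0.3396]
 [ 0.4419 -0.3574]
 [ 0.4207 -0.3662]] [ 0.427  -0.3532] sides [np.float64(0.0188), np.float64(0.0231), np.float64(0.0198), np.float64(0.023)]
jaw 0.413651595966279
shift [139.6 -15.4  41. ] spin 0.762 alt -2.38 | at [ 0.3951 -0.3233  0.2596] jaw 1.175 q6 [-0.76  0.18  1.57  0.    1.39 -1.93] t 2.2
shift [139.7 201.  156.5] spin 0.762 alt -2.38 | at [ 0.3951 -0.3233  0.2596] jaw 1.175 q6 [-0.76  0.18  1.57  0.    1.39 -1.93] t 2.2
```

```bash
python3 -m handwheel '[[[28,-3,8],0.15,-1],[[56,-6,16],0.30,-1],[[84,-9,25],0.45,-1],[[112,-12,33],0.60,-1],[[139,-15,41],0.75,-1]]'
python3 - <<'E'
from h import *
plan(.427,-.3532,.018,.4137)
ci=camera_info("wrist");p,d=camera("wrist");cv2.imwrite("pics/w2.png",p);np.savez("w2.npz",p=p,d=d,E=ci["extrinsics"])
plan(.427,-.3532,.018,.4137)
E
```

```text
time_s: 2.65
ee_pos: [0.4279, -0.3515, 0.1199]
eef_rot: [1.83, 1.57, 0.68]
force: [1.5, -0.9, -0.5]
grip_width: 0.0944
shift [101.9  -1.6   1.2] spin 0.007 alt -3.134 | at [ 0.4279 -0.3515  0.1199] jaw 0.421 q6 [-0.75  0.41  1.62  0.    1.11 -1.18] t 2.6
shift [97.5 -0.9  2.5] spin -0.003 alt 3.139 | at [ 0.4271 -0.3509  0.1155] jaw 0.411 q6 [-0.75  0.42  1.62  0.    1.11 -1.17] t 2.7
```

View pics/w2.png

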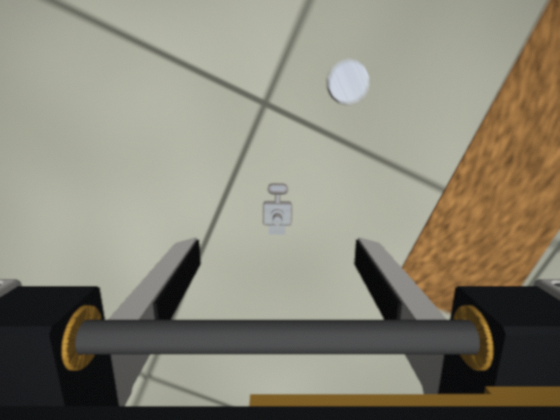

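The wrist view shows the head squarely aligned with the jaws, with its housing top centred at about (277.5,213.5).

```bash
python3 - <<'E'
from h import *
f=np.load("w2.npz");ci=dict(camera_info("wrist"));now=np.array(ci["extrinsics"])
s=f["p"][200:227,262:294];g=cv2.cvtColor(s,cv2.COLOR_BGR2HSV)
for E in(f["E"],now):
    ci["extrinsics"]=E
    W=np.array([ray(ci,u,v,.016) for u,v in((264,202.5),(291.5,202.5),(291.5,226),(264,226))]);print(W.round(4).tolist(),W.mean(0).round(4))
plan(*W.mean(0)[:2],.018,.41)
E
```

```text
[[0.4133, -0.3487, 0.016], [0.4352, -0.3388, 0.016], [0.4443, -0.3585, 0.016], [0.4219, -0.3685, 0.016]] [ 0.4286 -0.3536  0.016 ]
[[0.4119, -0.3465, 0.016], [0.4336, -0.3371, 0.016], [0.4423, -0.3564, 0.016], [0.4202, -0.3661, 0.016]] [ 0.427  -0.3515  0.016 ]
shift [97.5 -0.2  1. ] spin 0.001 alt -3.141 | at [ 0.4271 -0.3509  0.1155] jaw 0.411 q6 [-0.75  0.42  1.62  0.    1.11 -1.17] t 2.7
```

```bash
python3 -m handwheel '[[[30,0,2],0,-1],[[60,0,2],0,-1],[[85,0,2],0,-1],[[97,0,2],0,-1],[[97,0,2],0,-1]]' 12
python3 -m handwheel '[[[0,0,0],0,1],[[0,0,0],0,1],[[0,0,0],0,1],[[0,0,0],0,1],[[0,0,0],0,1]]' 12
python3 -m handwheel '[[[0,0,0],0,1],[[0,0,0],0,1],[[0,0,0],0,1],[[0,0,0],0,1],[[0,0,0],0,1]]' 12
```

```text
time_s: 3.2
ee_pos: [0.4275, -0.3514, 0.0182]
eef_rot: [-2.864, 1.564, 2.262]
force: [1.7, -0.1, 0.2]
grip_width: 0.0938
time_s: 3.7
ee_pos: [0.4276, -0.3514, 0.0186]
eef_rot: [-2.876, 1.564, 2.25]
force: [-0.1, -0.3, 0.0]
grip_width: 0.057
time_s: 4.2
ee_pos: [0.4276, -0.3515, 0.0185]
eef_rot: [-2.874, 1.564, 2.252]
force: [0.4, -0.0, -0.4]
grip_width: 0.0259
```

```bash
python3 -m handwheel '[[[-20,0,0],0,1],[[-50,0,0],0,1],[[-80,0,0],0,1],[[-80,0,0],0,1],[[-80,0,0],0,1]]' 12
python3 - <<'E'
from h import *
plan(.617,-.198,.0985)
print(get_obs()["grip_width"])
E
```

```text
time_s: 4.7
ee_pos: [0.428, -0.3519, 0.0986]
eef_rot: [-2.892, 1.565, 2.235]
force: [-0.5, 0.3, -1.7]
grip_width: 0.0259
shift [ 1.000e-01  2.349e+02 -6.490e+01] spin 0 alt 0.0 | at [ 0.428  -0.3519  0.0986] jaw 0.414 q6 [-0.75  0.44  1.63  0.    1.08 -1.17] t 4.7
0.025878814433305312
```

```bash
python3 -m handwheel '[[[0,45,-12],0,1],[[0,92,-25],0,1],[[0,139,-38],0,1],[[0,186,-51],0,1],[[0,235,-65],0,1]]'
python3 -m handwheel '[[[0,0,0],0,1],[[0,0,0],0,1],[[0,0,0],0,1],[[0,0,0],0,1],[[0,0,0],0,1]]'
python3 - <<'E'
from h import *
plan(.617,-.198,.0215)
E
```

```text
time_s: 5.2
ee_pos: [0.617, -0.1969, 0.0969]
eef_rot: [-2.731, 1.563, 2.394]
force: [0.3, -2.0, 0.5]
grip_width: 0.026
time_s: 5.7
ee_pos: [0.6163, -0.1978, 0.097]
eef_rot: [-2.726, 1.563, 2.399]
force: [0.0, -0.3, -1.0]
grip_width: 0.026
shift [75.5  0.8  1. ] spin 0 alt 0.0 | at [ 0.6163 -0.1978  0.097 ] jaw 0.412 q6 [-0.37  0.63  1.33  0.    1.18 -0.78] t 5.7
```

```bash
python3 -m handwheel '[[[30,0,1],0,1],[[55,1,1],0,1],[[70,1,1],0,1],[[75,1,1],0,1],[[75,1,1],0,1]]'
python3 -m handwheel '[[[0,0,0],0,1],[[0,0,0],0,1],[[0,0,0],0,-0.3],[[0,0,0],0,-0.3],[[0,0,0],0,-0.3]]'
python3 -m handwheel '[[[0,0,0],0,-0.3],[[0,0,0],0,-0.3],[[-20,0,0],0,-0.3],[[-60,0,0],0,-1],[[-100,0,0],0,-1]]'
python3 -m handwheel '[[[-45,0,0],0,-1],[[-90,0,0],0,-1],[[-100,0,0],0,-1],[[-100,0,0],0,-1],[[-100,0,0],0,-1]]'
python3 - <<'E'
from h import *
plan(.42,.105,.23)
ci=camera_info("wrist");p,d=camera("wrist");cv2.imwrite("pics/w3.png",p);np.savez("w3.npz",p=p,d=d,E=ci["extrinsics"])
E
```

```text
time_s: 6.2
ee_pos: [0.6171, -0.1983, 0.0223]
eef_rot: [-2.709, 1.563, 2.415]
force: [0.4, -1.0, -0.9]
grip_width: 0.0257
time_s: 6.7
ee_pos: [0.6172, -0.1984, 0.0225]
eef_rot: [-2.72, 1.563, 2.404]
force: [0.1, 0.6, 0.5]
grip_width: 0.0464
time_s: 7.2
ee_pos: [0.6174, -0.1987, 0.1232]
eef_rot: [-2.665, 1.562, 2.459]
force: [0.6, -0.5, 0.4]
grip_width: 0.0735
time_s: 7.7
ee_pos: [0.6177, -0.1991, 0.2214]
eef_rot: [-2.603, 1.559, 2.521]
force: [-0.6, 0.7, -0.1]
grip_width: 0.0939
shift [  -4.8  -59.5 -357.9] spin 0 alt 0.0 | at [ 0.6177 -0.1991  0.2214] jaw 0.412 q6 [-0.37  0.53  1.19  0.    1.43 -0.78] t 7.7
```

View pics/w3.png

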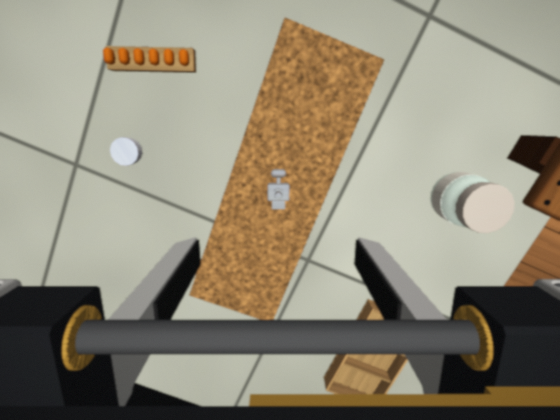

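The head is upright on the mat at (278,192). The mat corners are at (284,18), (383,58), (270,320) and (191,295). I'll check the numbers, then plan the winder.

```bash
python3 - <<'E'
from h import *
f=np.load("w3.npz");ci=dict(camera_info("wrist"));ci["extrinsics"]=f["E"];p=f["p"]
h=p.astype(int);m=(h[...,2]-h[...,0]>45).astype(np.uint8);m[:, :185]=0
k,l,st,_=cv2.connectedComponentsWithStats(m);i=l[100,310];v,u=np.nonzero(l==i)
W=np.array([ray(ci,a,b,.003)[:2] for a,b in zip(u,v)]);r=cv2.minAreaRect((W*1000).astype(np.float32));print(r)
print([ray(ci,a,b,.019).round(4).tolist() for a,b in((268.5,184),(289,184),(289,200),(268.5,200))], ray(ci,278.5,192,.019))
E
```

```text
((615.4581298828125, -200.09323120117188), (120.17744445800781, 359.1374816894531), 2.757457971572876)
[[0.6032, -0.1964, 0.019], [0.6253, -0.1868, 0.019], [0.6332, -0.2044, 0.019], [0.6108, -0.2142, 0.019]] [ 0.61783669 -0.20049094  0.019     ]
```

```bash
python3 -m handwheel '[[[-1,-8,-45],-0.145,-1],[[-2,-16,-90],-0.29,-1],[[-3,-24,-135],-0.435,-1],[[-4,-32,-180],-0.58,-1],[[-5,-40,-225],-0.725,-1]]'
python3 - <<'E'
from h import *
plan(.41,.105,.23,1.57)
E
```

```text
time_s: 8.25
ee_pos: [0.4891, -0.0076, 0.2268]
eef_rot: [3.058, 1.556, 2.629]
force: [0.4, 0.5, 1.0]
grip_width: 0.094
shift [  -1.3   69.6 -118.8] spin -0.428 alt 2.714 | at [ 0.4891 -0.0076  0.2268] jaw 1.142 q6 [-0.09  0.17  1.67  0.01  1.32 -1.24] t 8.2
```

```bash
python3 -m handwheel '[[[0,22,-38],-0.14,-1],[[0,45,-77],-0.28,-1],[[0,70,-119],-0.428,-1],[[0,70,-119],-0.428,-1],[[0,70,-119],-0.428,-1]]'
python3 - <<'E'
from h import *
ci=camera_info("wrist");p,d=camera("wrist");cv2.imwrite("pics/w4.png",p);np.savez("w4.npz",p=p,d=d,E=ci["extrinsics"])
plan(.42,.105,.12)
E
```

```text
time_s: 8.75
ee_pos: [0.4094, 0.106, 0.2278]
eef_rot: [2.695, 1.555, 2.696]
force: [0.6, -0.6, -0.3]
grip_width: 0.0942
shift [107.7  -1.   11.6] spin 0 alt 0.0 | at [0.4099 0.1053 0.2279] jaw 1.57 q6 [ 0.16  0.01  1.83  0.01  1.31 -1.41] t 8.8
```

View pics/w4.png

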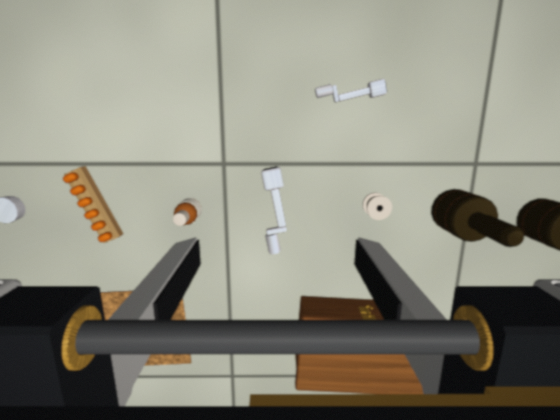

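The winder has its socket at (272,179), shaft to about (280,228) and handle at (273,243), with its x axis pointing towards the robot. The oil bottle is at (186,212) and the spool at (378,206), both clear of the jaws.

```bash
python3 - <<'E'
from h import *
f=np.load("w4.npz");ci=dict(camera_info("wrist"));ci["extrinsics"]=f["E"];p=f["p"].astype(int)
m=np.zeros(p.shape[:2],bool);s=p[160:260,255:295];m[160:260,255:295]=(s[...,0]-s[...,1]>2)
for r in range(164,258,3):
    c=np.nonzero(m[r])[0]; 
    if len(c): print(r,c.min(),c.max(),ray(ci,c.min()-.5,r,.013)[:2].round(4),ray(ci,c.max()+.5,r,.013)[:2].round(4))
E
```

```text
170 266 279 [0.3845 0.0932] [0.3845 0.11  ]
173 263 280 [0.3882 0.0895] [0.3882 0.1112]
176 263 280 [0.3918 0.0895] [0.3918 0.1112]
179 263 281 [0.3954 0.0894] [0.3955 0.1125]
182 264 281 [0.3991 0.0906] [0.3991 0.1125]
185 265 282 [0.4028 0.0918] [0.4028 0.1137]
188 266 277 [0.4065 0.093 ] [0.4065 0.1076]
191 272 278 [0.4102 0.1003] [0.4103 0.1088]
194 273 278 [0.414  0.1015] [0.414  0.1088]
197 273 279 [0.4177 0.1015] [0.4178 0.1101]
200 274 279 [0.4215 0.1027] [0.4215 0.1101]
203 275 280 [0.4253 0.1039] [0.4253 0.1113]
206 275 281 [0.4291 0.1039] [0.4291 0.1126]
209 276 281 [0.433  0.1051] [0.433  0.1126]
212 277 282 [0.4368 0.1064] [0.4368 0.1138]
215 277 282 [0.4407 0.1064] [0.4407 0.1139]
218 278 283 [0.4446 0.1076] [0.4446 0.1151]
221 278 283 [0.4485 0.1076] [0.4485 0.1151]
224 279 284 [0.4524 0.1089] [0.4524 0.1164]
227 280 284 [0.4564 0.1101] [0.4564 0.1164]
230 268 284 [0.4603 0.095 ] [0.4603 0.1165]
233 268 274 [0.4643 0.095 ] [0.4643 0.1038]
236 269 276 [0.4683 0.0962] [0.4683 0.1064]
239 270 276 [0.4723 0.0975] [0.4723 0.1064]
242 271 277 [0.4763 0.0987] [0.4764 0.1076]
245 271 278 [0.4804 0.0987] [0.4804 0.1089]
248 271 278 [0.4845 0.0987] [0.4845 0.1089]
251 271 278 [0.4886 0.0987] [0.4886 0.1089]
```

```bash
python3 - <<'E'
from h import *
plan(.4335,.1093,.10,1.76)
E
```

```text
shift [127.5   3.2  25.4] spin -0.19 alt 2.951 | at [0.4099 0.1053 0.2279] jaw 1.57 q6 [ 0.16  0.01  1.83  0.01  1.31 -1.41] t 8.8
```

```bash
python3 -m handwheel '[[[45,1,9],-0.1,-1],[[90,2,18],-0.19,-1],[[127,3,25],-0.19,-1],[[127,3,25],-0.19,-1],[[127,3,25],-0.19,-1]]'
python3 - <<'E'
from h import *
plan(.4335,.1093,.0175,1.76)
ci=camera_info("wrist");p,d=camera("wrist");ci["p"]=p;s=p.astype(int);m=(s[...,0]-s[...,1]>2)
for r in range(150,300,6):
    c=np.nonzero(m[r,235:325])[0]+235
    if len(c): a,b=ray(ci,c.min()-.5,r,.013)[:2],ray(ci,c.max()+.5,r,.013)[:2];print(r,c.min(),c.max(),a.round(4),b.round(4))
E
```

```text
time_s: 9.3
ee_pos: [0.4334, 0.1083, 0.1008]
eef_rot: [2.556, 1.554, 2.742]
force: [0.2, -0.4, 0.8]
grip_width: 0.0939
shift [83.3  0.1  1.4] spin -0.003 alt 3.139 | at [0.4334 0.1083 0.1008] jaw 1.757 q6 [ 0.16  0.23  1.92  0.01  1.01 -1.61] t 9.3
162 263 289 [0.3886 0.0888] [0.3846 0.11  ]
168 263 290 [0.3933 0.0897] [0.3892 0.1117]
174 263 290 [0.398  0.0905] [0.3939 0.1126]
180 264 289 [0.4027 0.0921] [0.3988 0.1128]
186 265 288 [0.4074 0.0938] [0.4038 0.1129]
192 272 281 [0.4112 0.1003] [0.4097 0.1083]
198 273 281 [0.416 0.102] [0.4146 0.1092]
204 272 281 [0.4211 0.1021] [0.4196 0.1102]
210 273 281 [0.426  0.1038] [0.4246 0.1111]
216 273 281 [0.431  0.1047] [0.4297 0.1121]
222 273 281 [0.4361 0.1057] [0.4348 0.1131]
228 273 281 [0.4413 0.1066] [0.4399 0.1141]
234 273 281 [0.4465 0.1076] [0.4452 0.1151]
240 274 281 [0.4516 0.1094] [0.4504 0.1161]
246 263 281 [0.4587 0.1012] [0.4557 0.1171]
252 256 266 [0.4651 0.0962] [0.4634 0.1055]
258 256 266 [0.4706 0.0972] [0.4689 0.1065]
264 257 266 [0.4759 0.099 ] [0.4743 0.1075]
270 256 266 [0.4816 0.099 ] [0.4799 0.1084]
276 255 266 [0.4874 0.0991] [0.4855 0.1094]
```

```bash
python3 -m handwheel '[[[30,0,1],0,-1],[[60,0,1],0,-1],[[78,0,1],0,-1],[[83,0,1],0,-1],[[83,0,1],0,-1]]' 15
python3 -m handwheel '[[[0,0,0],0,1],[[0,0,0],0,1],[[0,0,0],0,1],[[0,0,0],0,1],[[0,0,0],0,1]]' 15
python3 -m handwheel '[[[0,0,0],0,1],[[0,0,0],0,1],[[0,0,0],0,1],[[0,0,0],0,1],[[0,0,0],0,1]]' 15
python3 -m handwheel '[[[0,0,0],0,1],[[0,0,0],0,1],[[-20,0,0],0,1],[[-60,0,0],0,1],[[-90,0,0],0,1]]' 15
python3 - <<'E'
from h import *
# mat (.616,-.199) yaw .049: +90 mm left
x,y=.616-.09*np.sin(.049),-.199+.09*np.cos(.049);print(x,y)
plan(x,y,.11,.049+np.pi/2);print(get_obs()["grip_width"])
E
```

```text
time_s: 9.85
ee_pos: [0.4345, 0.1093, 0.02]
eef_rot: [2.405, 1.557, 2.591]
force: [-0.2, -1.0, -0.3]
grip_width: 0.0941
time_s: 10.35
ee_pos: [0.4345, 0.1093, 0.0202]
eef_rot: [2.397, 1.557, 2.583]
force: [0.9, 1.0, 0.3]
grip_width: 0.0577
time_s: 10.85
ee_pos: [0.4345, 0.1093, 0.0202]
eef_rot: [2.398, 1.557, 2.584]
force: [0.2, 1.0, -0.6]
grip_width: 0.0172
time_s: 11.35
ee_pos: [0.4356, 0.1087, 0.1118]
eef_rot: [2.387, 1.557, 2.573]
force: [0.3, 0.5, -0.8]
grip_width: 0.0096
0.6115917645231557 -0.10910802338372634
shift [  -1.8 -246.6  132.6] spin 0.137 alt -3.004 | at [0.4356 0.1087 0.1118] jaw 1.757 q6 [ 0.16  0.21  1.91  0.01  1.03 -1.6 ] t 11.4
0.009633596928101257
```

```bash
python3 -m handwheel '[[[0,-40,22],0.03,1],[[0,-81,44],0.06,1],[[0,-122,66],0.09,1],[[-1,-163,88],0.12,1],[[-2,-204,110],0.137,1]]'
python3 -m handwheel '[[[0,-43,23],0,1],[[0,-43,23],0,1],[[0,-43,23],0,1],[[0,-43,23],0,1],[[0,-43,23],0,1]]'
python3 - <<'E'
from h import *
plan(.6136,-.109,.0235,.049+np.pi/2);print(get_obs()["grip_width"])
E
```

```text
time_s: 11.85
ee_pos: [0.5823, -0.0731, 0.1107]
eef_rot: [2.528, 1.557, 2.576]
force: [1.0, 0.4, -0.7]
grip_width: 0.0097
time_s: 12.35
ee_pos: [0.6071, -0.1139, 0.1103]
eef_rot: [2.526, 1.557, 2.576]
force: [-0.8, 0.2, 0.1]
grip_width: 0.0097
shift [86.8  3.8  7.7] spin 0.0 alt -3.141 | at [ 0.6071 -0.1139  0.1103] jaw 1.62 q6 [-0.25  0.56  1.42  0.    1.18 -1.87] t 12.4
0.009728913841712554
```

```bash
python3 -m handwheel '[[[30,4,8],0,1],[[60,4,8],0,1],[[80,4,8],0,1],[[87,4,8],0,1],[[87,4,8],0,1]]'
python3 - <<'E'
from h import *
plan(.6136,-.109,.0235,.049+np.pi/2);print(get_obs()["force"].round(1))
E
```

```text
time_s: 12.85
ee_pos: [0.6137, -0.1079, 0.0235]
eef_rot: [2.523, 1.557, 2.573]
force: [-0.3, -0.5, 0.8]
grip_width: 0.0097
shift [-0.  -1.1 -0.2] spin 0.001 alt -3.14 | at [ 0.6137 -0.1079  0.0235] jaw 1.621 q6 [-0.23  0.68  1.45  0.01  1.03 -1.86] t 12.8
[-0.3 -0.5  0.8]
```

```bash
python3 -m handwheel '[[[0,0,0],0,0.2],[[0,0,0],0,0.2],[[0,0,0],0,0.2],[[0,0,0],0,0.2],[[0,0,0],0,0.2]]'
python3 -m handwheel '[[[-15,0,0],0,0.2],[[-50,0,0],0,0.2],[[-100,0,0],0,0.2],[[-150,0,0],0,-1],[[-195,0,0],0,-1]]'
python3 -m handwheel '[[[-15,0,0],0,-1],[[-30,0,0],0,-1],[[-30,0,0],0,-1],[[-30,0,0],0,-1],[[-30,0,0],0,-1]]'
python3 - <<'E'
from h import *
ci=camera_info("wrist");p,d=camera("wrist");cv2.imwrite("pics/w5.png",p);np.savez("w5.npz",p=p,d=d,E=ci["extrinsics"])
plan(.43,.30,.25)
E
```

```text
time_s: 13.35
ee_pos: [0.6138, -0.108, 0.0236]
eef_rot: [2.519, 1.557, 2.57]
force: [-0.4, -0.2, 0.3]
grip_width: 0.0374
time_s: 13.85
ee_pos: [0.6159, -0.1095, 0.2226]
eef_rot: [2.461, 1.559, 2.512]
force: [0.1, -0.5, 0.2]
grip_width: 0.0502
time_s: 14.35
ee_pos: [0.6158, -0.1096, 0.2517]
eef_rot: [2.506, 1.557, 2.556]
force: [0.3, 0.4, 0.0]
grip_width: 0.0903
shift [   6.8  418.4 -165. ] spin 0 alt 0.0 | at [ 0.6159 -0.1096  0.2516] jaw 1.621 q6 [-0.24  0.46  1.23  0.    1.47 -1.86] t 14.4
```

View pics/w5.png

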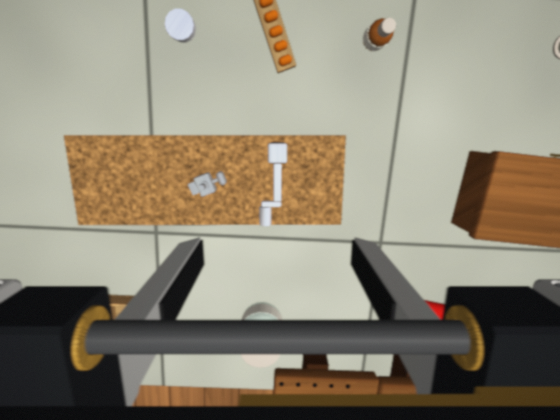

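The winder lies on the mat with its shaft middle at about (277,182) and the head at (204,184), both in the row. The scripts will verify this while I move to the mallet.

```bash
python3 -m handwheel '[[[1,46,-18],0,-1],[[2,92,-36],0,-1],[[3,138,-54],0,-1],[[4,184,-72],0,-1],[[5,230,-90],0,-1]]'
python3 -m handwheel '[[[1,46,-18],0,-1],[[2,92,-36],0,-1],[[3,138,-54],0,-1],[[4,184,-72],0,-1],[[5,184,-72],0,-1]]'
python3 - <<'E'
from h import *
f=np.load("w5.npz");ci=camera_info("wrist");E=ci["extrinsics"];p,d=camera("wrist");cv2.imwrite("pics/w6.png",p);np.savez("w6.npz",p=p,d=d,E=E)
plan(.437,.33,.2)
ci=dict(ci);ci["extrinsics"]=f["E"]
a,b=ray(ci,276.5,204,.016)[:2],ray(ci,278,164,.016)[:2];print("shaft ends",a,b)
c,s=np.cos(.049),np.sin(.049)
for q in((a+b)/2,ray(ci,204,184,.019)[:2]): print("mat frame",np.array([[c,s],[-s,c]])@(q-[.616,-.199]))
E
```

```text
time_s: 14.9
ee_pos: [0.513, 0.1171, 0.2488]
eef_rot: [2.549, 1.557, 2.599]
force: [1.3, 0.4, -0.5]
grip_width: 0.0939
time_s: 15.4
ee_pos: [0.4293, 0.3013, 0.2455]
eef_rot: [2.58, 1.555, 2.636]
force: [-0.1, 0.6, 0.5]
grip_width: 0.0942
shift [45.4 30.1  8.8] spin 0 alt 0.0 | at [0.4304 0.2992 0.2453] jaw 1.625 q6 [ 0.53  0.23  1.55  0.01  1.37 -1.1 ] t 15.4
shaft ends [ 0.63874253 -0.10761605] [ 0.58675161 -0.10828203]
mat frame [0.00121068 0.09110101]
mat frame [ 0.00020507 -0.00200132]
```

View pics/w6.png

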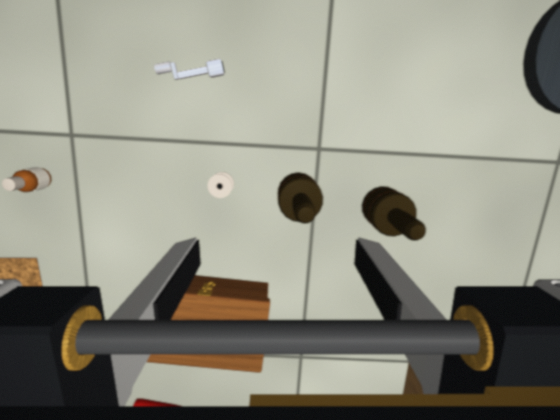

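Winder and head read within 2 mm of target in the mat frame. The wanted mallet's handle top is at about (305,213), and the decoy's is at (414,230).

```bash
python3 - <<'E'
from h import *
f=np.load("w6.npz");ci=dict(camera_info("wrist"));ci["extrinsics"]=f["E"];P=cloud(ci,f["d"])
m=(P[...,2]>.105)&(P[...,2]<.13);m[240:]=False
k,l,st,c=cv2.connectedComponentsWithStats(m.astype(np.uint8))
for i in range(1,k):
    if st[i,4]>30: print(st[i],c[i],np.nanmedian(P[l==i],0).round(4),ray(ci,*c[i],.114).round(4))
m=(P[...,2]>.047)&(P[...,2]<.056);m[240:]=False;m[:,:270]=0;m[:,345:]=0
print(np.nanmedian(P[m],0), np.nanpercentile(P[m],[3,97],axis=0))
print("by eye",ray(ci,305,213,.115))
E
python3 - <<'E'
from h import *
plan(.437,.33,.16)
E
```

```text
[295 202  22  22 372] [305.56989247 212.43548387] [0.4339 0.3303 0.1132] [0.4336 0.3301 0.114 ]
[404 220  23  20 371] [415.50134771 229.55525606] [0.4457 0.4406 0.1128] [0.4454 0.4401 0.114 ]
[0.42734989 0.32483366 0.05282606] [[0.41088418 0.30704998 0.04982176]
 [0.45551584 0.35450639 0.05448579]]
by eye [0.43392098 0.32949668 0.115     ]
shift [85.4 29.8  9.4] spin 0 alt 0.0 | at [0.4304 0.2992 0.2453] jaw 1.625 q6 [ 0.53  0.23  1.55  0.01  1.37 -1.1 ] t 15.4
```

```bash
python3 -m handwheel '[[[10,15,3],0,-1],[[20,30,6],0,-1],[[45,30,6],0,-1],[[85,30,6],0,-1],[[85,30,6],0,-1]]'
python3 -m handwheel '[[[0,0,0],0,-1],[[0,0,0],0,-1],[[0,0,0],0,-1],[[0,0,0],0,-1],[[0,0,0],0,-1]]'
python3 - <<'E'
from h import *
plan(.434,.330,.087)
E
```

```text
time_s: 15.95
ee_pos: [0.4323, 0.3278, 0.1558]
eef_rot: [2.995, 1.55, 3.048]
force: [-0.3, 0.6, -0.3]
grip_width: 0.0939
time_s: 16.45
ee_pos: [0.4325, 0.3279, 0.1565]
eef_rot: [2.959, 1.551, 3.012]
force: [0.5, 0.6, 1.2]
grip_width: 0.0938
shift [69.5  1.8  2.9] spin 0 alt 0.0 | at [0.4325 0.3279 0.1565] jaw 1.624 q6 [ 0.58  0.35  1.61  0.01  1.2  -1.05] t 16.4
```

```bash
python3 -m handwheel '[[[25,2,3],0,-1],[[50,2,3],0,-1],[[65,2,3],0,-1],[[70,2,3],0,-1],[[70,2,3],0,-1]]' 30
python3 -m handwheel '[[[0,0,0],0,1],[[0,0,0],0,1],[[0,0,0],0,1],[[0,0,0],0,1],[[0,0,0],0,1]]' 30
python3 -m handwheel '[[[0,0,0],0,1],[[0,0,0],0,1],[[0,0,0],0,1],[[0,0,0],0,1],[[0,0,0],0,1]]' 30
python3 -m handwheel '[[[0,0,0],0,1],[[-20,0,0],0,1],[[-50,0,0],0,1],[[-80,0,0],0,1],[[-80,0,0],0,1]]' 30
python3 - <<'E'
from h import *
x,y=.616+.09*np.sin(.049),-.199-.09*np.cos(.049)
plan(.55,.0,.17);plan(x,y,.17)
E
```

```text
time_s: 16.95
ee_pos: [0.4341, 0.3303, 0.0865]
eef_rot: [2.973, 1.551, 3.027]
force: [-1.0, -0.2, 0.6]
grip_width: 0.0942
time_s: 17.45
ee_pos: [0.4341, 0.3303, 0.0867]
eef_rot: [2.965, 1.551, 3.018]
force: [-0.0, 0.8, 0.3]
grip_width: 0.0579
time_s: 17.95
ee_pos: [0.4341, 0.3303, 0.0866]
eef_rot: [2.963, 1.551, 3.016]
force: [-0.3, 0.1, -0.8]
grip_width: 0.021
time_s: 18.45
ee_pos: [0.4369, 0.3309, 0.1702]
eef_rot: [2.724, 1.555, 2.777]
force: [-0.5, -0.6, -2.1]
grip_width: 0.0208
shift [  -3.4 -336.4   95.4] spin 0 alt 0.0 | at [0.4369 0.3309 0.1702] jaw 1.624 q6 [ 0.58  0.35  1.58  0.01  1.23 -1.05] t 18.4
shift [  -6.  -628.6  150.3] spin 0 alt 0.0 | at [0.4369 0.3309 0.1702] jaw 1.624 q6 [ 0.58  0.35  1.58  0.01  1.23 -1.05] t 18.4
```

```bash
python3 -m handwheel '[[[0,-25,6],0,1],[[-1,-65,16],0,1],[[-1,-107,26],0,1],[[-2,-149,36],0,1],[[-2,-191,46],0,1]]'
python3 -m handwheel '[[[0,-42,10],0,1],[[-1,-84,20],0,1],[[-1,-126,30],0,1],[[-2,-168,40],0,1],[[-2,-210,50],0,1]]'
python3 -m handwheel '[[[0,-42,10],0,1],[[-1,-84,20],0,1],[[-1,-126,30],0,1],[[-2,-168,40],0,1],[[-2,-190,45],0,1]]'
python3 - <<'E'
from h import *
x,y=.616+.09*np.sin(.049),-.199-.09*np.cos(.049)
plan(x,y,.091)
E
```

```text
time_s: 18.95
ee_pos: [0.4927, 0.1408, 0.1692]
eef_rot: [2.77, 1.554, 2.823]
force: [1.1, 0.7, -2.2]
grip_width: 0.0211
time_s: 19.45
ee_pos: [0.5537, -0.0679, 0.1679]
eef_rot: [2.778, 1.552, 2.831]
force: [0.5, -0.3, -1.7]
grip_width: 0.0208
time_s: 19.95
ee_pos: [0.6085, -0.2583, 0.1658]
eef_rot: [2.784, 1.55, 2.836]
force: [0.3, 0.9, -2.5]
grip_width: 0.0207
shift [ 74.4 -31.7  11.8] spin 0 alt 0.0 | at [ 0.6085 -0.2583  0.1658] jaw 1.622 q6 [-0.46  0.6   1.21 -0.    1.35 -2.08] t 20.0
```

```bash
python3 -m handwheel '[[[0,-20,7],0,1],[[0,-32,10],0,1],[[10,-32,11],0,1],[[25,-32,11],0,1],[[25,-32,11],0,1]]'
python3 -m handwheel '[[[0,0,0],0,1],[[0,0,0],0,1],[[0,0,0],0,1],[[0,0,0],0,1],[[0,0,0],0,1]]'
python3 - <<'E'
from h import *
x,y=.616+.09*np.sin(.049),-.199-.09*np.cos(.049)
plan(x,y,.0905)
E
```

```text
time_s: 20.45
ee_pos: [0.6194, -0.288, 0.1365]
eef_rot: [2.742, 1.545, 2.794]
force: [-0.6, 1.3, -3.0]
grip_width: 0.0205
time_s: 20.95
ee_pos: [0.6195, -0.288, 0.1369]
eef_rot: [2.743, 1.546, 2.795]
force: [0.0, 0.5, -2.4]
grip_width: 0.0207
shift [46.3 -1.4  2. ] spin 0 alt 0.0 | at [ 0.6195 -0.288   0.1369] jaw 1.623 q6 [-0.49  0.68  1.15 -0.    1.33 -2.11] t 21.0
```

```bash
python3 -m handwheel '[[[15,-1,2],0,1],[[30,-1,2],0,1],[[40,-1,2],0,1],[[46,-1,2],0,1],[[46,-1,2],0,1]]'
python3 -m handwheel '[[[0,0,0],0,1],[[0,0,0],0,1],[[0,0,0],0,1],[[0,0,0],0,1],[[0,0,0],0,1]]'
python3 - <<'E'
from h import *
x,y=.616+.09*np.sin(.049),-.199-.09*np.cos(.049)
plan(x,y,.0898);print(get_obs()["force"])
E
```

```text
time_s: 21.45
ee_pos: [0.6205, -0.2884, 0.0904]
eef_rot: [2.74, 1.545, 2.792]
force: [0.5, -0.5, -1.5]
grip_width: 0.0207
time_s: 21.95
ee_pos: [0.6205, -0.2884, 0.0904]
eef_rot: [2.74, 1.545, 2.792]
force: [-0.7, 0.1, -2.7]
grip_width: 0.0207
shift [ 0.6 -0.4 -0.1] spin 0 alt 0.0 | at [ 0.6205 -0.2884  0.0904] jaw 1.623 q6 [-0.49  0.73  1.19 -0.    1.25 -2.11] t 22.0
[-0.70190739  0.05842686 -2.7486731 ]
```

```bash
python3 -m handwheel '[[[1,0,0],0,1],[[1,0,0],0,1],[[1,0,0],0,0],[[1,0,0],0,0],[[1,0,0],0,0]]'
python3 -m handwheel '[[[0,0,0],0,-0.3],[[0,0,0],0,-0.3],[[0,0,0],0,-0.3],[[-20,0,0],0,-0.3],[[-60,0,0],0,-0.3]]'
python3 -m handwheel '[[[-45,0,0],0,-1],[[-90,0,0],0,-1],[[-100,0,0],0,-1],[[-100,0,0],0,-1],[[-100,0,0],0,-1]]'
python3 - <<'E'
from h import *
ci=camera_info("wrist");p,d=camera("wrist");cv2.imwrite("pics/w7.png",p);np.savez("w7.npz",p=p,d=d,E=ci["extrinsics"])
plan(.42,-.14,.25)
E
```

```text
time_s: 22.45
ee_pos: [0.6204, -0.2885, 0.0894]
eef_rot: [2.741, 1.546, 2.793]
force: [0.4, -0.1, 0.4]
grip_width: 0.0415
time_s: 22.95
ee_pos: [0.6207, -0.2884, 0.1468]
eef_rot: [2.715, 1.54, 2.767]
force: [-0.6, -0.0, -0.4]
grip_width: 0.0612
time_s: 23.45
ee_pos: [0.6232, -0.2894, 0.245]
eef_rot: [2.707, 1.537, 2.759]
force: [-0.0, 1.2, -0.8]
grip_width: 0.0932
shift [   2.9  159.7 -195.1] spin 0 alt 0.0 | at [ 0.6231 -0.2893  0.2445] jaw 1.623 q6 [-0.49  0.63  0.99 -0.    1.56 -2.11] t 23.5
```

View pics/w7.png

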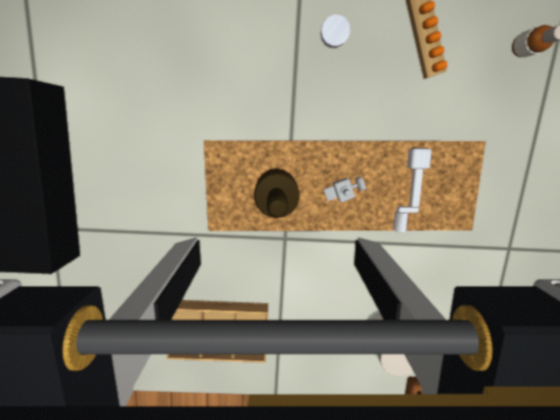

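All three stand on the mat: mallet at (277,195), head at (344,190), winder at (417,190). Next is the stick.

```bash
python3 -m handwheel '[[[0,31,-38],0,-1],[[0,62,-76],0,-1],[[1,93,-114],0,-1],[[2,124,-152],0,-1],[[3,160,-190],0,-1]]'
python3 -m handwheel '[[[0,6,-6],0,-1],[[0,6,-6],0,-1],[[0,6,-6],0,-1],[[0,6,-6],0,-1],[[0,6,-6],0,-1]]'
python3 - <<'E'
from h import *
f=np.load("w7.npz");ci=dict(camera_info("wrist"));E=ci["extrinsics"];p,d=camera("wrist");cv2.imwrite("pics/w8.png",p)
c,s=np.cos(.049),np.sin(.049)
def st(E,d,lo,hi,box):
    ci["extrinsics"]=E;P=cloud(ci,d);a,b,e,g=box;m=np.zeros(d.shape,bool);m[b:g,a:e]=True;m&=(P[...,2]>lo)&(P[...,2]<hi);return m
m=st(f["E"],f["d"],.105,.13,(230,150,320,235));v,u=np.nonzero(m);q=ray(ci,u.mean(),v.mean(),.117);print("mallet",len(u),q,np.array([[c,s],[-s,c]])@(q[:2]-[.616,-.199]))
# stick: warm pixels
ci["extrinsics"]=E;h=cv2.cvtColor(p,cv2.COLOR_BGR2HSV);m=((h[...,0]<25)&(h[...,1]>70)).astype(np.uint8);m[250:]=0
k,l,sx,cc=cv2.connectedComponentsWithStats(m)
for i in range(1,k):
    if sx[i,4]>300:
        v,u=np.nonzero(l==i);W=np.array([ray(ci,x,y,.016)[:2] for x,y in zip(u,v)],np.float32)
        print(sx[i],cc[i].round(),cv2.minAreaRect(W*1000),W.mean(0))
plan(.42,-.12,.1)
E
```

```text
time_s: 24.0
ee_pos: [0.4245, -0.1398, 0.2479]
eef_rot: [2.703, 1.534, 2.755]
force: [0.1, 0.7, 1.1]
grip_width: 0.0939
time_s: 24.5
ee_pos: [0.4187, -0.1347, 0.2476]
eef_rot: [2.705, 1.533, 2.756]
force: [-0.5, -0.1, 0.5]
grip_width: 0.0942
mallet 398 [ 0.61949975 -0.28757731  0.117     ] [-0.000843   -0.08864242]
[ 264  162   40   73 1308] [283. 198.] ((428.30584716796875, -122.24890899658203), (95.81768035888672, 23.122465133666992), 22.36971664428711) [ 0.42704272 -0.12272511]
shift [147.8  12.1   7.2] spin 0 alt 0.0 | at [ 0.4186 -0.1345  0.2477] jaw 1.622 q6 [-0.39  0.05  1.75 -0.    1.38 -2.02] t 24.6
```

View pics/w8.png

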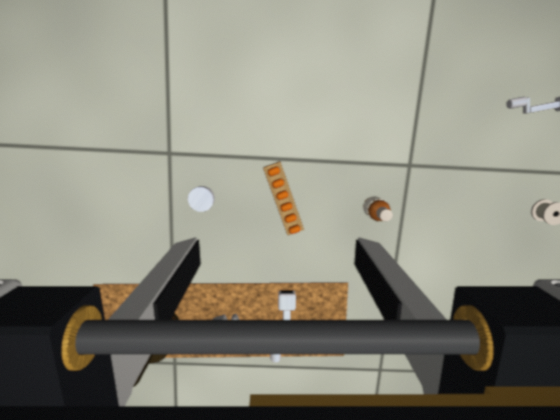

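The stick runs from (270,165) to (297,233), measured 96 x 23 mm at yaw 0.39. The mallet is within 2 mm of its target. Now to grasp the stick.

```bash
python3 - <<'E'
from h import *
plan(.428,-.1222,.09,1.961)
E
```

```text
shift [157.4   9.3  15.4] spin -0.339 alt 2.802 | at [ 0.4186 -0.1345  0.2477] jaw 1.622 q6 [-0.39  0.05  1.75 -0.    1.38 -2.02] t 24.6
```

```bash
python3 -m handwheel '[[[40,4,6],-0.11,-1],[[80,9,15],-0.22,-1],[[120,9,15],-0.339,-1],[[157,9,15],-0.339,-1],[[157,9,15],-0.339,-1]]'
python3 -m handwheel '[[[0,0,0],0,-1],[[0,0,0],0,-1],[[0,0,0],0,-1],[[0,0,0],0,-1],[[0,0,0],0,-1]]'
python3 - <<'E'
from h import *
ci=dict(camera_info("wrist"));p,d=camera("wrist")
h=cv2.cvtColor(p,cv2.COLOR_BGR2HSV);m=((h[...,0]<25)&(h[...,1]>70)).astype(np.uint8);m[:,:205]=0;m[:,350:]=0
k,l,sx,cc=cv2.connectedComponentsWithStats(m)
for i in range(1,k):
    if sx[i,4]>500:
        v,u=np.nonzero(l==i);W=np.array([ray(ci,x,y,.014)[:2] for x,y in zip(u,v)],np.float32)
        print(sx[i],cv2.minAreaRect(W*1000),W.mean(0))
plan(.428,-.1222,.017,1.961)
E
```

```text
time_s: 25.05
ee_pos: [0.4256, -0.1219, 0.0867]
eef_rot: [2.369, 1.525, 2.759]
force: [0.4, -0.2, 0.1]
grip_width: 0.0941
time_s: 25.55
ee_pos: [0.4259, -0.122, 0.0874]
eef_rot: [2.368, 1.526, 2.758]
force: [-0.1, -0.1, -0.4]
grip_width: 0.0937
[ 257  168   31  120 3468] ((429.5273742675781, -121.95243835449219), (98.2942886352539, 23.0926570892334), 22.660202026367188) [ 0.42712414 -0.12276244]
[ 205  354  145   54 4721] ((558.1964111328125, -63.925025939941406), (55.6650505065918, 131.78688049316406), 20.4862060546875) [ 0.5638553  -0.06874251]
shift [70.  -3.2  4.2] spin -0.001 alt 3.141 | at [ 0.4258 -0.122   0.0872] jaw 1.96 q6 [-0.36  0.26  1.92  0.    1.01 -2.32] t 25.6
```

```bash
python3 -m handwheel '[[[25,-3,4],0,-1],[[50,-3,4],0,-1],[[65,-3,4],0,-1],[[70,-3,4],0,-1],[[70,-3,4],0,-1]]' 12
python3 -m handwheel '[[[0,0,0],0,1],[[0,0,0],0,1],[[0,0,0],0,1],[[0,0,0],0,1],[[0,0,0],0,1]]' 12
python3 -m handwheel '[[[0,0,0],0,1],[[0,0,0],0,1],[[0,0,0],0,1],[[0,0,0],0,1],[[0,0,0],0,1]]' 12
python3 -m handwheel '[[[-20,0,0],0,1],[[-60,0,0],0,1],[[-100,0,0],0,1],[[-140,0,0],0,1],[[-140,0,0],0,1]]' 12
python3 - <<'E'
from h import *
o=get_obs();print(R.from_euler("xyz",o["eef_rot"]).as_matrix().round(3)[:,0])
f=np.load("top0.npz");p=f["p"].astype(int);ci=camera_info("top");P=cloud(ci,f["d"])
m=np.zeros(p.shape[:2],np.uint8);m[135:195,195:275]=(p[135:195,195:275,2]-p[135:195,195:275,0]>20)
m&=(cv2.medianBlur(np.nan_to_num(P[...,2]).astype(np.float32),5)>.052).astype(np.uint8)
k,l,sx,_=cv2.connectedComponentsWithStats(m);i=1+np.argmax(sx[1:,4]);v,u=np.nonzero(l==i)
W=np.array([ray(ci,a,b,.06)[:2] for a,b in zip(u,v)],np.float32);print(cv2.minAreaRect(W*1000),W.mean(0))
plan(.612,.217,.17,-.06)
E
```

```text
time_s: 26.1
ee_pos: [0.4277, -0.122, 0.017]
eef_rot: [2.37, 1.525, 2.759]
force: [-0.1, -0.5, 0.1]
grip_width: 0.0941
time_s: 26.6
ee_pos: [0.4277, -0.122, 0.0172]
eef_rot: [2.368, 1.526, 2.758]
force: [-0.5, -0.5, 0.3]
grip_width: 0.0574
time_s: 27.1
ee_pos: [0.4277, -0.1221, 0.0172]
eef_rot: [2.369, 1.526, 2.759]
force: [1.2, 0.9, 0.5]
grip_width: 0.0239
time_s: 27.6
ee_pos: [0.4356, -0.1251, 0.1617]
eef_rot: [2.364, 1.534, 2.754]
force: [0.4, -0.1, -0.8]
grip_width: 0.0239
[-0.034  0.014 -0.999]
((612.9646606445312, 216.91537475585938), (165.67947387695312, 106.3828125), 86.38960266113281) [0.6127603 0.2168312]
shift [ -9.6 249.7 293. ] spin -1.121 alt 2.02 | at [ 0.4356 -0.1251  0.1617] jaw 1.96 q6 [-0.36  0.17  1.83  0.    1.18 -2.32] t 27.6
```

```bash
python3 -m handwheel '[[[-1,25,29],0.14,1],[[-2,50,58],0.28,1],[[-3,75,87],0.42,1],[[-4,100,116],0.56,1],[[-5,125,146],0.70,1]]'
python3 - <<'E'
from h import *
plan(.60,.20,.165,-.063)
E
```

```text
time_s: 28.1
ee_pos: [0.5235, 0.0474, 0.1652]
eef_rot: [3.082, 1.533, 2.766]
force: [0.9, -1.3, -1.9]
grip_width: 0.024
shift [ -0.4 168.8  25.3] spin 1.318 alt -1.824 | at [0.5235 0.0474 0.1652] jaw 1.255 q6 [ 0.01  0.32  1.63  0.02  1.23 -1.25] t 28.1
```

```bash
python3 -m handwheel '[[[0,33,5],0.13,1],[[0,67,10],0.26,1],[[0,101,15],0.39,1],[[0,135,20],0.52,1],[[0,169,25],0.65,1]]'
python3 -m handwheel '[[[0,0,0],0.14,1],[[0,0,0],0.28,1],[[0,0,0],0.42,1],[[0,0,0],0.56,1],[[0,0,0],0.66,1]]'
python3 -m handwheel '[[[0,0,0],0,1],[[0,0,0],0,1],[[0,0,0],0,1],[[0,0,0],0,1],[[0,0,0],0,1]]'
python3 - <<'E'
from h import *
o=get_obs();print(R.from_euler("xyz",o["eef_rot"]).as_matrix().round(3)[:,0])
plan(.613,.217,.11,-.063)
ci=camera_info("wrist");p,d=camera("wrist");cv2.imwrite("pics/w9.png",p);np.savez("w9.npz",p=p,d=d,E=ci["extrinsics"])
E
```

```text
time_s: 28.6
ee_pos: [0.5999, 0.2016, 0.1634]
eef_rot: [-2.525, 1.532, 2.787]
force: [0.0, -1.4, 0.3]
grip_width: 0.0237
time_s: 29.1
ee_pos: [0.5996, 0.2015, 0.1621]
eef_rot: [-1.838, 1.53, 2.808]
force: [0.7, -0.9, -0.9]
grip_width: 0.0237
time_s: 29.6
ee_pos: [0.5996, 0.2015, 0.162]
eef_rot: [-1.839, 1.53, 2.808]
force: [0.1, 0.1, -0.8]
grip_width: 0.0242
[-0.038  0.013 -0.999]
shift [ 51.7  14.3 -15.8] spin -0.002 alt 3.139 | at [0.5996 0.2015 0.162 ] jaw -0.065 q6 [0.26 0.55 1.3  0.02 1.32 0.32] t 29.6
```

View pics/w9.png

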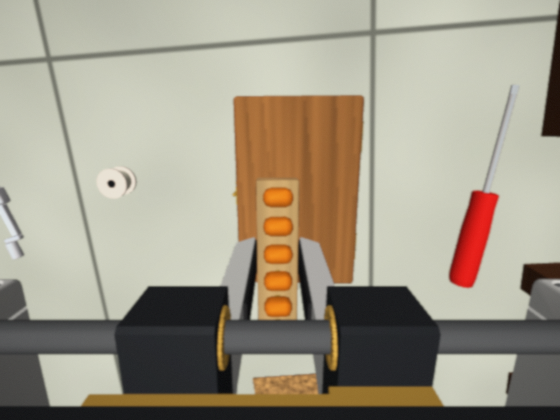

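```bash
python3 -m handwheel '[[[0,14,-16],0,1],[[15,14,-16],0,1],[[35,14,-16],0,1],[[52,14,-16],0,1],[[52,14,-16],0,1]]'
python3 -m handwheel '[[[0,0,0],0,1],[[0,0,0],0,1],[[0,0,0],0,1],[[0,0,0],0,1],[[0,0,0],0,1]]'
python3 - <<'E'
from h import *
plan(.613,.217,.0795,-.063)
ci=dict(camera_info("wrist"));p,d=camera("wrist");P=cloud(ci,d)
# height profile along the stick's top edges (wood beside buttons) for the tilt
for r in (190,210,230,250,270): print(r,[P[r,c].round(4).tolist() for c in (262,278,295)])
E
```

```text
time_s: 30.15
ee_pos: [0.6111, 0.2167, 0.1066]
eef_rot: [-1.775, 1.526, 2.872]
force: [-0.3, -1.0, -0.3]
grip_width: 0.0239
time_s: 30.65
ee_pos: [0.6112, 0.2167, 0.1069]
eef_rot: [-1.781, 1.527, 2.866]
force: [-0.1, 0.2, -1.0]
grip_width: 0.024
shift [27.3  2.9 -0.2] spin -0.002 alt 3.14 | at [0.6112 0.2167 0.1069] jaw -0.065 q6 [0.28 0.64 1.3  0.02 1.24 0.33] t 30.6
190 [[0.6046, 0.257, 0.1015], [0.6139, 0.2583, 0.1107], [0.6227, 0.2557, 0.1002]]
210 [[0.6036, 0.2455, 0.1008], [0.6126, 0.2451, 0.1014], [0.6221, 0.244, 0.0991]]
230 [[0.6029, 0.2341, 0.1022], [0.6127, 0.2379, 0.115], [0.6215, 0.2324, 0.1]]
250 [[0.6019, 0.222, 0.1021], [0.6119, 0.2262, 0.1137], [0.6209, 0.2206, 0.1009]]
270 [[0.6009, 0.2092, 0.1017], [0.6102, 0.2085, 0.101], [0.6202, 0.2082, 0.1013]]
```

```bash
python3 -m handwheel '[[[10,2,0],0,1],[[20,3,0],0,1],[[25,3,0],0,1],[[28,3,0],0,1],[[28,3,0],0,1]]'
python3 -m handwheel '[[[0,0,0],0,1],[[0,0,0],0,1],[[0,0,0],0,1],[[0,0,0],0,1],[[0,0,0],0,1]]'
python3 - <<'E'
from h import *
plan(.613,.217,.0775,-.063)
E
```

```text
time_s: 31.2
ee_pos: [0.6128, 0.2168, 0.0783]
eef_rot: [-1.773, 1.526, 2.874]
force: [-0.0, 0.5, -0.6]
grip_width: 0.024
time_s: 31.7
ee_pos: [0.6129, 0.2168, 0.0784]
eef_rot: [-1.774, 1.526, 2.873]
force: [-0.1, -0.1, -1.2]
grip_width: 0.0241
shift [ 0.9  0.2 -0.2] spin -0.002 alt 3.14 | at [0.6129 0.2168 0.0784] jaw -0.065 q6 [0.27 0.68 1.31 0.02 1.2  0.33] t 31.7
```

```bash
python3 -m handwheel '[[[1,0,0],0,1],[[1,0,0],0,1],[[1,0,0],0,0],[[1,0,0],0,0],[[1,0,0],0,0]]'
python3 -m handwheel '[[[0,0,0],0,-0.3],[[0,0,0],0,-0.3],[[0,0,0],0,-0.3],[[-15,0,0],0,-0.3],[[-40,0,0],0,-0.3]]'
python3 -m handwheel '[[[-45,0,0],0,-1],[[-90,0,0],0,-1],[[-120,0,0],0,-1],[[-120,0,0],0,-1],[[-120,0,0],0,-1]]'
python3 - <<'E'
from h import *
ci=camera_info("wrist");p,d=camera("wrist");cv2.imwrite("pics/w10.png",p);np.savez("w10.npz",p=p,d=d,E=ci["extrinsics"])
t,dt=camera("top");np.savez("top1.npz",p=t,d=dt);cv2.imwrite("pics/top1.png",t)
E
```

```text
time_s: 32.2
ee_pos: [0.6128, 0.2168, 0.0774]
eef_rot: [-1.774, 1.526, 2.873]
force: [-0.1, -0.1, -0.7]
grip_width: 0.044
time_s: 32.7
ee_pos: [0.6139, 0.2162, 0.1172]
eef_rot: [-1.744, 1.524, 2.903]
force: [-0.5, -0.2, -0.2]
grip_width: 0.0612
time_s: 33.2
ee_pos: [0.6194, 0.2148, 0.238]
eef_rot: [-1.758, 1.525, 2.889]
force: [-0.0, 0.1, -1.4]
grip_width: 0.0936
```

View pics/w10.png

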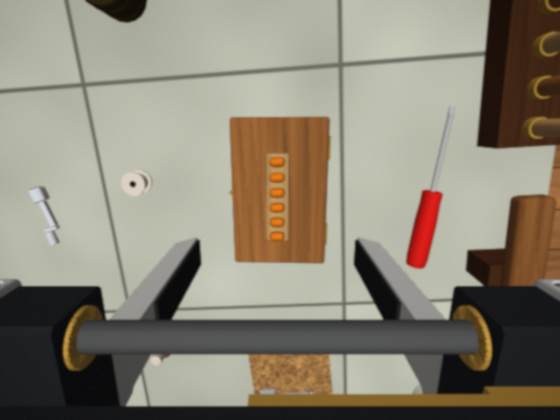

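View pics/top1.png

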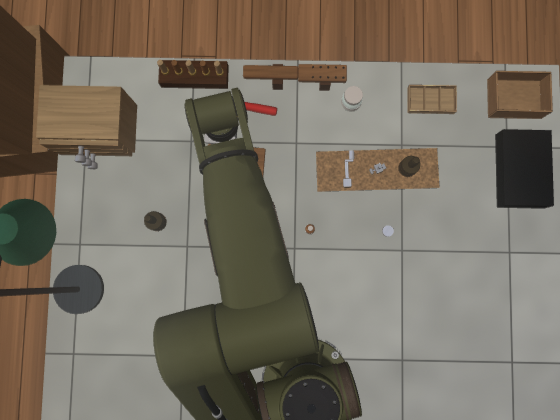

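The stick lies on the lid with buttons up, from (277,155) to (277,241), and the lid corners are at (231,117), (329,117), (324,262) and (235,262). In the top view the mat row is intact and the bottle and tin are unmoved.

```bash
python3 - <<'E'
from h import *
f=np.load("w10.npz");ci=dict(camera_info("wrist"));ci["extrinsics"]=f["E"]
L=np.array([ray(ci,u,v,.06)[:2] for u,v in((231,117),(329,117),(324.5,262.5),(235,262))]);S=np.array([ray(ci,u,v,.072)[:2] for u,v in((267,154),(288,154),(288,241),(267,241))])
print("lid",L.mean(0),"stick",S.mean(0),"axes",np.arctan2(*(L[0]+L[1]-L[2]-L[3])[::-1]),np.arctan2(*(S[0]+S[1]-S[2]-S[3])[::-1]))
P=cloud(ci,f["d"]);print("wood z along",[np.nanmedian(P[r-2:r+3,284:287,2]).round(4) for r in(160,180,200,220,236)])
ct=camera_info("top");t=np.load("top1.npz");print("spool px now hidden; wrist:",ray(ci,134,183,.022))
for n,(a,b,c,e,z) in {"oil":(302,220,318,238,.05),"tin":(380,222,398,240,.015)}.items():
    print(n,[ [round(float(q),1) for q in np.mean(np.nonzero(np.abs(np.load(k)["p"][b:e,a:c].astype(int)-np.array([140,150,145])).max(-1)>22),1)] for k in("top0.npz","top1.npz")])
o=get_obs();print(o["force"],o["time_s"],np.abs(o["joint_vel"]).max())
E
```

```text
lid [0.61342325 0.2161192 ] stick [0.61145831 0.21314173] axes 1.5055949334209178 1.5054147968289822
wood z along [np.float64(0.072), np.float64(0.072), np.float64(0.0719), np.float64(0.0718), np.float64(0.0723)]
spool px now hidden; wrist: [0.4312516  0.23214329 0.022     ]
oil [[7.9, 8.3], [8.7, 7.6]]
tin [[8.0, 7.1], [8.5, 7.5]]
[ 0.30339871  0.35463238 -0.92733035] 33.3 0.007865299389915967
```

Every placement is well inside tolerance and the arm is at rest and clear, so I'm handing in.

```bash
python3 -c "
from station import *
print(hand_in())"
```

```text
the job is handed in; nothing more can be done
None
```

I set the kit out in the required order and handed it in at about 33 s of robot time; no verdict was reported.

| Item | Last measured position | Offset from target |
|---|---|---|
| Machine head | mat frame (0, -2) mm | about 2 mm |
| Peg winder | mat frame (+1, +91) mm | about 2 mm, parallel to the short sides |
| Mallet | mat frame (-1, -89) mm, standing on its head | about 2 mm |
| Button stick | lid frame about (-2, -3) mm, buttons up | about 3 mm, level and aligned with the lid's length |

- **Fixed items:** the spool, oil bottle and tin read unmoved within measuring error, about 1–2 mm.
- **Gripper tilt:** the gripper drifted to a tilt of about 0.045 rad during the run. All pieces were released close to their surface; the stick's top then measured flat within 0.5 mm.
- **Failed checks:** none failed or disagreed.
- **After the stick:** I did not measure the mat row again. The last top view showed it unchanged.

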